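# Clear the vise and set the sprung length stop

## Robot

A 6-joint arm with a two-finger parallel gripper is mounted at the origin on a cart in front of the work surface, level with it; the furniture and walls round the work are solid. World frame = base frame: x ahead of the robot, y to its left, z up, the work surface at z = 0. Lengths are in m, angles in rad, forces in N, time in s.
With the tool pointing down it reaches from about 0.275 to 0.725 m from the base axis. Payload 5.6 kg.
Tool frame: the origin (TCP) lies on the centre line of the jaws, within the pads' length; the fingertips stand 19 mm ahead of it and the grasp point (between the pads) is the TCP; z points along the fingers, y is the line along which they close (so a half turn about z gives the same grasp; the last joint's range is limited). The gripper opens to 85 mm and grips with 20 to 120 N. Pads are 22 mm wide; open, the fingers measure 114 mm over their backs; the gripper's body (76 mm by 85 mm) begins 54 mm behind the grasp point. The pads swing forward as they close: fully open they stand 13 mm farther back than shut.
Start: joints at [-0.897, 0.255, 0.108, 0, -1.424, -0.285], TCP at [0.209, -0.509, 0.25] pointing down, gripper open.
Joint ranges: [-2.95, 2.95], [-1.21, 1.97], [-1.09, 1.5], [-2.87, 1.71], [-2.94, -0.07], [-3.05, 3.05]. Speed limits (rad/s): [2.57, 2.57, 3.14, 3.14, 3.14, 3.14].

## Interface

Orientations are given as a rotation vector (axis times angle).
In Python, from plant import arm gives the robot as it stands.
- The arm moves only by the tool arm_command, never from a script. Its argument "moves" is a list that holds one entry, the list of rows, each a list of 4 numbers: the shift along the tool's x, y, z in m, then the turn about the tool's z in rad. A call has 1 to 10 rows; each row shifts and turns the commanded pose from where the row before left it, along the tool's axes as they then stand; what a row does not reach is not made up. A row lasts 1/10 s, in which the tool goes at most 50 mm and 8.59 degrees, less where a joint would pass 70% of its speed; a pose out of reach is approached as far as the arm can. A call with a gripper value outside its range is refused whole. "hand" is the finger opening in m, from 0 to 0.0854, set as the call begins (left out, the last holds). The fingers move at their own pace and stop on an object; "squeeze" is the grip in N (left out, the last holds). Time passes only in rows, so rows that do not move let the fingers close. It gives the time, the measured TCP pose, the force, the opening and the grip force at its end, in the units of the state.
- arm.get_state(): the state, without advancing time (a new reading comes with each control period).
- arm.get_image(name): name is "scene" or "top" or "wrist"; returns (picture, depth): 400x640x3 uint8, red, green, blue; 400x640 float32, m along the optical axis (not along the pixel's ray), 0 where there is no reading.
- arm.calibration(name): a dict with "intrinsics" (3x3 intrinsics, pixels), "extrinsics" (4x4, takes a point from camera to world coordinates); the wrist camera has in their place "tool_from_camera" (4x4, takes a point from camera to tool coordinates, whose origin is the TCP and whose axes are the flange's). Camera axes: x right, y down, z forward; pixel columns grow to the right and rows downward; lengths in m; the calibration is good to about 2 mm. The wrist camera is an equidistant fisheye: a pixel r from the principal point sees the ray r / f radians off the axis. A picture is of the moment at which its call begins: read the wrist's pose just before it. calibration takes no time and is no camera call.
- arm.sign_off(): hands the job in; it is judged then, once.
The state is a dict: "time_s": time; "joint_pos": joint angles; "joint_velocities": joint speeds; "tau": joint torques, N m; "tcp_pos": TCP position; "orientation": TCP orientation; "contact_force": force on the tool from outside, world axes, zero at the start; "ft_torque": the same for the moment, N m; "gripper_width": finger opening in m; "grip_force": force on a finger pad.
Only numpy, scipy, OpenCV 4.12 (cv2) and the standard library are available. Lean on these libraries where they do the work, as an engineer would, in place of code of your own. Each camera call takes 0.05 s, during which the arm holds its last target. There are 200 camera calls.

## Task

Slide the vise jaw open by its tab, lift the finished angle bracket out and stand it on its foot in the white tray. Then take the sprung pointer rod by its head and pull it out until its needle stands over the gap between the two prongs of the clip on the sleeve, and finish while holding it there against its spring, with the vise left open. Leave everything else on the bench where it is.

Things in the scene. Friction and masses are not known exactly. Their poses are not given: they have to be found in the camera images.
- fixture: Grey vise and, to its right, the aluminium sleeve of a sprung rod, fixed on one base. Origin on the bench under the vise mouth; x from moving to fixed jaw (away from robot), y along the jaws (left), z up. mm: base x -135..60, y -45..45; bed top z 15; fixed jaw x 20..45, y -40..40, top z 42; sleeve x -20..20, y -240..-118, top z 100, slot along it.
- vise_jaw (a joint): Sliding jaw (m): 0 shut, grows as it slides along fixture -x (to the robot), stop at 0.040. No screw: slides when pulled (about 3 N friction), stays where left. Top z 42 mm, 68 mm wide. Shut, its lip overhangs the bracket's foot by 12 mm: the bracket comes out only with the jaw open more than about 15 mm.
- jaw_tab (a point): Middle of the grip part of the upright steel tab on the sliding jaw, by which it is pulled: tab 12 mm thick (fixture x), 30 mm wide (fixture y), from the jaw's top (z 42 mm) to z 82 mm; the point is at z 67 mm. Moves with the jaw.
- bracket_grip (a point): Loose aluminium angle bracket, 0.15 to 0.31 kg: foot 48 (x) x 40 (y) x 10 mm; upright plate 16 mm thick (x), 40 wide (y), at the foot's +x end, top 75 mm above the underside, two 8 mm holes. Point: middle of the plate, 57 mm above the underside, 16 mm to +x of the foot's middle. Axes the bracket's; in the vise they match the fixture's, underside at z 15 mm.
- tray: White open parts tray, fixed, 160 (x) x 130 (y) x 22 mm high, walls and floor 4 mm thick; origin in the middle of its underside, on the bench; to the left of the vise. A computer case, 200 mm high, stands behind it (front at about world x 0.57, right side at about y 0.22): carry the bracket straight across in front of it.
- pointer_rod (a joint): Sprung telescoping rod (m): 0 fully in, grows as the rod is pulled out of the sleeve along the fixture's +y (over the vise mouth), end stop at 0.100. The inner spring pulls it back in with 3.6 N at 0, growing by 0.6 N per 10 mm; let go, it snaps in.
- rod_grip (a point): Centre of the neck of the rod's dark head: level cylinder, diameter 20 mm, 36 mm long along fixture y, axis 75 mm above the bench, with a flange of 32 mm diameter, 7 mm thick, at its free (+y) end. At least 45 mm clear on both sides (fixture x). Moves with the rod; its way out leads through where the bracket stands in the vise.
- pointer_tip (a point): Tip region of the thin needle that stands out of the slot on the sleeve and points to the fixture's -x; 111 mm above the bench. It moves with the rod.
- clip_gap (a point): Length mark: small dark steel clip, fixed on the sleeve's -x edge, with two upright prongs and a 10 mm gap between them along fixture y. Point: middle of the gap at prong-top level, 2 mm below the needle; axes parallel to the fixture's. It lies 58 to 84 mm further along fixture +y than the needle with the rod fully in.
- beaker: small glass beaker, 46 x 46 x 60 mm, bystander at the back; origin in the middle of its underside. To be left alone.
- vials: block with vials, 48 x 112 x 38 mm, bystander at the back; origin in the middle of its underside. To be left alone.
- wash_bottle: wash bottle with a bent spout, 64 x 119 x 226 mm, bystander at the back, left of the vise; origin in the middle of its underside. To be left alone.
- timer: small upright bench timer, 31 x 64 x 58 mm, bystander at the front right; origin in the middle of its underside. To be left alone.
- spanner: flat open-end spanner, 27 x 133 x 4 mm, bystander in front of the sleeve; origin in the middle of its underside. To be left alone.
- cap_box: small upright carton, 31 x 34 x 78 mm, bystander at the front right; origin in the middle of its underside. To be left alone.
Not all that is in view belongs to the job. What is shaped like the part that bears bracket_grip but purple is not meant.

How it is judged:
By the outcome, as a careful person would: the job done as asked, in the order asked, and still so for the second after the job is handed in, while the arm keeps its last pose, push and grip.
It also fails if it takes over 61 s, if anything falls off the work surface, if the arm or the gripper's body presses on something with over 40 N, if the wrist force passes 120 N, or if a joint passes its speed limit or range.

## Working session

There is one attempt and no reset: what is moved stays moved. The work goes in short steps, Python scripts to look and compute and a tool call to move; the robot and the scene stay as the last step left them, time stands still between calls to the robot, and variables do not carry over. Pictures are saved under pics/ and viewed, at most 10 in all, crops included, and the job is handed in when it is done.

Besides the shell and the picture viewer there is one more tool, called after "Emit:" in YAML: its name, and indented under it one key for each argument. arm_command: Moves the arm, as the interface text tells. Its arguments: {"type":"object","properties":{"moves":{"type":"array","items":{"type":"array","items":{"type":"array","items":{"type":"number"}}}},"hand":{"type":"number"},"squeeze":{"type":"number"}},"required":["moves"]}

```bash
mkdir -p pics
cat > h.py <<'E'
import numpy as np,cv2
from plant import arm
from scipy.spatial.transform import Rotation as R
def shot(n,tag):
    s=arm.get_state();im,d=arm.get_image(n)
    np.savez(f'pics/{tag}.npz',im=im,d=d,p=s['tcp_pos'],o=s['orientation'])
    cv2.imwrite(f'pics/{tag}.png',im[:,:,::-1]); return im,d,s
def pts(n,tag):
    z=np.load(f'pics/{tag}.npz');d=z['d'];c=arm.calibration(n);v,u=np.mgrid[:400,:640].astype(float)
    if n!='wrist':
        K=np.array(c['intrinsics']);T=np.array(c['extrinsics'])
        P=np.stack([(u-K[0,2])/K[0,0]*d,(v-K[1,2])/K[1,1]*d,d],-1)
    else:
        K=np.array(c['intrinsics']);T0=np.array(c['tool_from_camera'])
        a=(u-K[0,2])/K[0,0];b=(v-K[1,2])/K[1,1];r=np.hypot(a,b)+1e-9;t=np.tan(r)/r
        P=np.stack([a*t*d,b*t*d,d],-1)
        W=np.eye(4);W[:3,:3]=R.from_rotvec(z['o']).as_matrix();W[:3,3]=z['p'];T=W@T0
    W=P@T[:3,:3].T+T[:3,3];W[d==0]=np.nan
    return z['im'],W
E
python3 - <<'E'
from h import *
shot('top','t0');shot('scene','s0')
s=arm.get_state();print(s)
for n in('top','scene'):print(arm.calibration(n))
a=cv2.imread('pics/t0.png');b=cv2.imread('pics/s0.png')
E
```

```text
{'time_s': 0.1, 'joint_pos': array([-8.97389721e-01,  2.55725330e-01,  1.07138122e-01, -4.02531958e-04,
       -1.42391264e+00, -2.84583455e-01]), 'joint_velocities': array([ 0.00113867, -0.00236202,  0.00188073,  0.00224568, -0.00063079,
       -0.00058047]), 'tau': array([-1.54019774e-03, -3.87602699e+01,  2.38473755e+01,  5.37787735e+00,
       -3.78556346e-03, -2.35138901e-05]), 'tcp_pos': array([ 0.20838855, -0.50855407,  0.24947108]), 'orientation': array([ 6.06746919e-01, -3.08200302e+00, -2.66261793e-03]), 'contact_force': array([ 0.54237923, -0.24502086,  0.37406329]), 'ft_torque': array([-0.01857655, -0.01658827, -0.05785718]), 'grip_force': 0.0, 'gripper_width': 0.08540467021856975}
{'intrinsics': array([[370.95094388,   0.        , 327.70407173],
       [  0.        , 370.95094388, 202.05102739],
       [  0.        ,   0.        ,   1.        ]]), 'extrinsics': array([[-0.01763406, -0.99369106,  0.11075699,  0.48409025],
       [-0.99949019,  0.02046811,  0.02450326, -0.05676824],
       [-0.02661566, -0.11026843, -0.99354541,  1.10969358],
       [ 0.        ,  0.        ,  0.        ,  1.        ]])}
{'intrinsics': array([[495.40887168,   0.        , 318.84973537],
       [  0.        , 495.40887168, 201.00121226],
       [  0.        ,   0.        ,   1.        ]]), 'extrinsics': array([[-0.47254293, -0.52683537,  0.70650384, -0.57129422],
       [-0.8810169 ,  0.30297765, -0.36333698,  0.55849159],
       [-0.0226361 , -0.79413414, -0.60732081,  1.09343411],
       [ 0.        ,  0.        ,  0.        ,  1.        ]])}
```

View pics/t0.png

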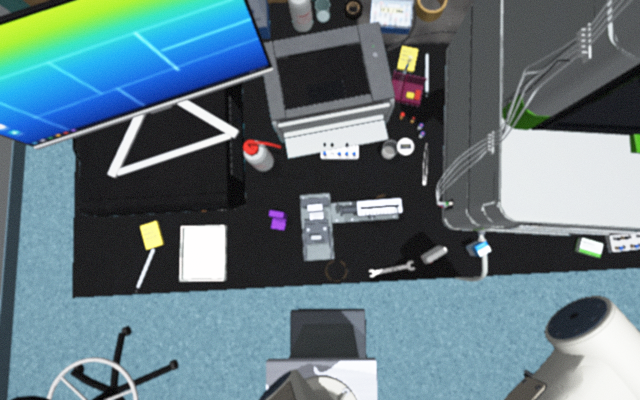

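View pics/s0.png

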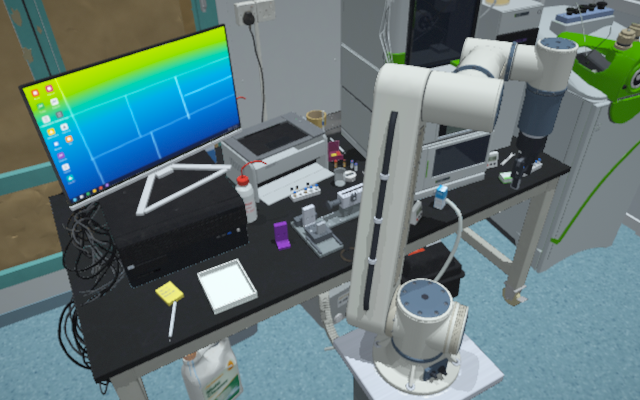

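The top view shows the vise at px (317,227), the sleeve with its rod to the right at (366,209), and the white tray at (203,253). There are two bracket shapes. One is purple, at (278,220), and is the decoy. The other is grey, inside the vise at about (317,215), and is the one meant.

Run:
```python
from h import *
im,W=pts('top','t0')
# tray
m=((im.min(-1)>190)&(W[...,2]<0.06)&(W[...,2]>-.02)).astype(np.uint8);m[:, :165]=0;m[:,245:]=0;m[:210]=0;m[300:]=0
c=max(cv2.findContours(m,0,1)[0],key=cv2.contourArea);q=np.zeros_like(m);cv2.drawContours(q,[c],-1,1,-1)
P=W[q>0];P=P[np.isfinite(P[:,0])];print('tray',cv2.minAreaRect((P[:,:2]*1000).astype(np.float32)),np.percentile(P[:,2],[5,50,95]))
# fixture base
z=W[...,2];sub=np.zeros_like(m);sub[185:268,290:410]=1
m=((sub>0)&(z>0.009)&(z<.13)).astype(np.uint8);m=cv2.morphologyEx(m,cv2.MORPH_OPEN,np.ones((2,2),np.uint8))
P=W[(m>0)];print('fix',P[:,:2].min(0),P[:,:2].max(0))
mv=m.copy();mv[:,335:]=0;P=W[mv>0];print('vise rect',cv2.minAreaRect((P[:,:2]*1000).astype(np.float32)))
ms=m.copy();ms[:,:340]=0;ms[z<.085]=0;P=W[ms>0];print('sleeve',cv2.minAreaRect((P[:,:2]*1000).astype(np.float32)),np.median(P[:,2]))
for nm,x in(('bench',W[255:265,285:297,2]),):print(nm,np.nanmedian(x))
cr=im[180:270,285:415,::-1];cv2.imwrite('pics/c0.png',cv2.resize(cr,None,fx=6,fy=6,interpolation=3))
```

```text
tray ((465.2624206542969, 347.6146240234375), (142.0457305908203, 161.5334930419922), 89.08374786376953) [-6.61682031e-05  3.89858239e-03  2.11775216e-02]
fix [nan nan] [nan nan]
vise rect ((nan, nan), (0.0, 0.0), 0.0)
sleeve ((nan, nan), (0.0, 0.0), 0.0) nan
bench -0.0008323175883382383
```

View pics/c0.png

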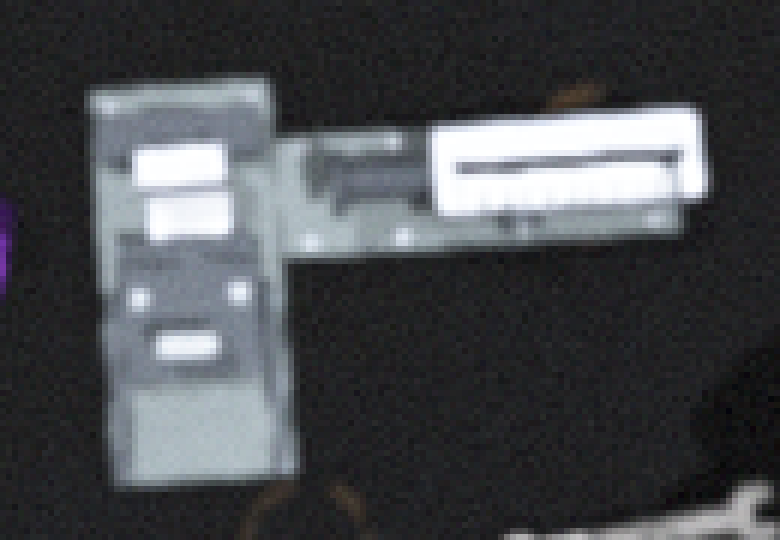

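The crop shows the jaw tab at (187,345), two white tops at (180,165) and (190,215), and the rod head at (375,180). The sleeve's slot is at (565,160) and the clip is near (520,228). Heights will tell the white tops apart.

Run:
```python
from h import *
im,W=pts('top','t0');z=W[...,2]
def at(cx,cy):
    u,v=285+cx//6,180+cy//6;return (u,v),np.round(np.nanmedian(W[v-1:v+2,u-1:u+2].reshape(-1,3),0)*1000,0)
for n,p in dict(w1=(180,165),w2=(190,215),tab=(187,345),fj=(115,130),jaw=(190,290),head=(375,180),slv=(600,130),slv2=(480,190),bl=(92,95),br=(265,90),fl=(120,480),fr=(290,465)).items():print(n,*at(*p))
S=np.zeros(z.shape,bool);S[185:268,290:410]=1;S&=np.isfinite(z)
def rect(m):
    P=W[m];return cv2.minAreaRect((P[:,:2]*1000).astype(np.float32)),len(P)
g=S&(z>.009)&(z<.13);gv=g.copy();gv[:,333:]=0
print('vise',rect(gv));
s=S&(z>.085)&(z<.11);s[:,:350]=0;print('sleeve',rect(s))
print(np.round(z[188:265:3,300:336:3]*1000))
```

```text
w1 (315, 207) [585.   4.  89.]
w2 (316, 215) [568.   5.  25.]
tab (316, 237) [502.   3.  81.]
fj (304, 201) [607.  38.  43.]
jaw (316, 228) [529.   5.  41.]
head (347, 210) [575. -85.  84.]
slv (385, 201) [ 596. -189.  100.]
slv2 (365, 211) [ 570. -133.   99.]
bl (300, 195) [631.  54.  -0.]
br (329, 195) [627. -34.  12.]
fl (305, 260) [437.  40.  22.]
fr (333, 257) [444. -42.  15.]
vise (((533.9547729492188, 6.3484344482421875), (95.46171569824219, 195.2984161376953), 89.15301513671875), 2009)
sleeve (((574.6690673828125, -162.6427001953125), (50.968013763427734, 139.8356170654297), 3.4378442764282227), 685)
[[ 2. -6. -1. -3. -3.  1. -1. -4.  3. -2. -0. -1.]
 [-3.  2. -3. -1.  0. -3.  1. -2. -1. -0.  1. -5.]
 [-0. -1. -2. -3.  4.  1. 13. 14. 14. 14. -1.  0.]
 [16. 24. 14. 14. 12. 13. 12. 13. 13. 20. -0. -0.]
 [14. 44. 44. 42. 42. 43. 41. 41. 44. 39.  2. -1.]
 [18. 38. 44. 45. 39. 40. 39. 40. 43. 44.  1.  8.]
 [15. 42. 42. 89. 91. 90. 87. 90. 34. 24. 12. 12.]
 [ 9. 18. 12. 90. 85. 89. 93. 89. 10. 14. 16. 13.]
 [ 0. 16. 13. 54. 47. 38. 36. 28. 12. 13. 14. 10.]
 [-2. 18. 13. 13. 27. 26. 24. 26. 13. 17. 15.  9.]
 [-2. 15. 20. 16. 25. 23. 28. 22. 13. 17. 13. 11.]
 [-4. 17. 41. 44. 38. 43. 45. 42. 38. 41. 13. 17.]
 [-2. 14. 37. 42. 41. 39. 43. 44. 38. 40. 15. -2.]
 [-2. 15. 43. 42. 44. 42. 38. 41. 42. 43. 22.  4.]
 [-1. 20. 44. 44. 42. 39. 40. 42. 43. 40. 20. -2.]
 [-0. 21. 42. 40. 41. 39. 40. 44. 43. 37. 23. -2.]
 [ 1. 28. 42. 40. 81. 81. 80. 78. 41. 40. 22.  1.]
 [-0. 25. nan 39. 84. 82. 79. 62. 40. 40. 22. -0.]
 [-2. 21. 40. 41. 44. 43. 40. 45. 42. 42. 24. -2.]
 [-1. 19. 17. 18. 17. 11. 16. 14. 15. 17. 23.  4.]
 [-2. 11. 12. 15. 16. 15. 14. 13. 15. 17. 22. 11.]
 [ 1. 15. 11. 18. 15. 16. 13. nan 15. 13. 21. 12.]
 [-1. 15. 25. 13. 13. 14. 15. 14. 14. 18. 24. 14.]
 [-1. 12. 25. 16. 16. 11. 11. 14. 15. 11. 22. 16.]
 [ 2. -0. 22. 14. 16. 12.  2. -3. -3.  0. -3.  0.]
 [-0. -0. -1. -3. -1. -1.  1.  1.  0.  2. -0. -0.]]
```

```bash
cat >> h.py <<'E'
def plan(tgt,a=None,n=None):
    """rows to go to world tgt with tool x at world yaw a (deg), tool down"""
    s=arm.get_state();p=s['tcp_pos'].copy();X=R.from_rotvec(s['orientation']).as_matrix()[:,0];a0=np.arctan2(X[1],X[0])
    da=0 if a is None else (np.deg2rad(a)-a0+np.pi)%(2*np.pi)-np.pi
    D=np.array(tgt)-p
    n=n or int(np.ceil(max(np.linalg.norm(D)/.048,abs(da)/.145,1)))
    print('n',n,'p',np.round(p,4),'yaw',round(np.rad2deg(a0),2))
    for i in range(n):
        t=a0+da*i/n;x=np.array([np.cos(t),np.sin(t)]);y=np.array([x[1],-x[0]]);d=D/n
        print([round(float(v),4) for v in(d[:2]@x,d[:2]@y,-d[2],-da/n)],end=',')
    print()
E
python3 - <<'E'
from h import *
print(arm.calibration('wrist'))
plan([.50,-.04,.27],-87,14)
E
```

```text
{'intrinsics': array([[309.70691629,   0.        , 318.37923906],
       [  0.        , 309.70691629, 194.05242679],
       [  0.        ,   0.        ,   1.        ]]), 'tool_from_camera': array([[ 3.62539877e-04, -9.51173156e-01, -3.08657569e-01,
         7.89077017e-02],
       [ 9.99999407e-01,  6.61859998e-04, -8.65048611e-04,
         1.41942816e-04],
       [ 1.02709912e-03, -3.08657073e-01,  9.51172832e-01,
        -1.22703505e-01],
       [ 0.00000000e+00,  0.00000000e+00,  0.00000000e+00,
         1.00000000e+00]])}
n 14 p [ 0.2084 -0.5086  0.2495] yaw -157.73
[-0.032, 0.0231, -0.0015, -0.0882],[-0.0339, 0.0202, -0.0015, -0.0882],[-0.0355, 0.0171, -0.0015, -0.0882],[-0.0369, 0.0139, -0.0015, -0.0882],[-0.038, 0.0106, -0.0015, -0.0882],[-0.0388, 0.0072, -0.0015, -0.0882],[-0.0392, 0.0038, -0.0015, -0.0882],[-0.0394, 0.0003, -0.0015, -0.0882],[-0.0393, -0.0032, -0.0015, -0.0882],[-0.0389, -0.0066, -0.0015, -0.0882],[-0.0381, -0.01, -0.0015, -0.0882],[-0.0371, -0.0133, -0.0015, -0.0882],[-0.0358, -0.0165, -0.0015, -0.0882],[-0.0342, -0.0196, -0.0015, -0.0882],
```

Emit:
arm_command:
  moves:
    - [[-0.032,0.023,-0.0015,-0.088],[-0.034,0.02,-0.0015,-0.088],[-0.0355,0.017,-0.0015,-0.088],[-0.037,0.014,-0.0015,-0.088],[-0.038,0.0105,-0.0015,-0.088],[-0.039,0.007,-0.0015,-0.088],[-0.039,0.004,-0.0015,-0.088],[-0.0395,0,-0.0015,-0.088],[-0.039,-0.003,-0.0015,-0.088],[-0.039,-0.0065,-0.0015,-0.088]]

```text
time_s: 1.1
tcp_pos: [0.4179, -0.1731, 0.2651]
orientation: [1.867, -2.527, -0.001]
contact_force: [-0.3, -0.7, 0.0]
gripper_width: 0.0857
grip_force: 0.0
```

Emit:
arm_command:
  moves:
    - [[-0.038,-0.01,-0.0015,-0.088],[-0.037,-0.013,-0.0015,-0.088],[-0.036,-0.0165,-0.0015,-0.088],[-0.034,-0.0195,-0.0015,-0.088],[0,0,0,0],[0,0,0,0],[0,0,0,0]]

```text
time_s: 1.8
tcp_pos: [0.5001, -0.0417, 0.2711]
orientation: [2.275, -2.166, -0.001]
contact_force: [0.2, -0.1, -0.5]
gripper_width: 0.0855
grip_force: 0.0
```

Run:
```python
from h import *
im,d,s=shot('wrist','w0');print(s['time_s'],s['tcp_pos'],s['orientation'],s['joint_pos'],s['contact_force'])
```

```text
1.8 [ 0.50013277 -0.04169756  0.27110702] [ 2.27475485e+00 -2.16595573e+00 -5.67270292e-04] [ 2.29559190e-01  1.54077416e-01  3.27011689e-02  2.36527804e-05
 -1.45011466e+00 -1.80571077e-01] [ 0.17721545 -0.14516181 -0.50484078]
```

View pics/w0.png

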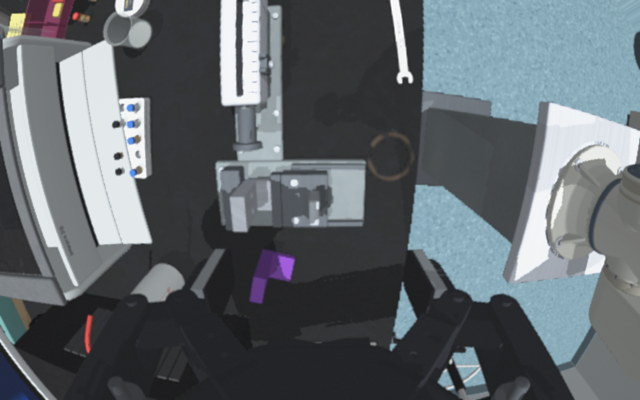

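The wrist view shows the vise at (290,195), the bracket plate at (237,205), the tab at (312,195), the sleeve at (242,55) with the head at (246,130), and the clip at (264,63). The purple decoy is at (270,270).

```bash
cat >> h.py <<'E'
def segs(tag,fix=None):
    im,W=pts('wrist',tag);z=W[...,2];out={}
    for n,(zl,zh,c,r) in dict(plate=(.08,.1,(.585,.004),.05),tab=(.072,.092,(.502,.003),.04),sleeve=(.092,.105,(.578,-.165),.1),head=(.06,.095,(.578,-.08),.04),base=(.008,.055,(.53,.005),.14)).items():
        m=(z>zl)&(z<zh)&(np.hypot(W[...,0]-c[0],W[...,1]-c[1])<r)
        m=cv2.morphologyEx(m.astype(np.uint8),cv2.MORPH_OPEN,np.ones((2,2),np.uint8))
        k,l,st,_=cv2.connectedComponentsWithStats(m)
        if k<2: continue
        i=1+np.argmax(st[1:,4]);P=W[l==i]
        if fix is not None:
            a=np.deg2rad(fix);Q=P[:,:2]@np.array([[np.cos(a),-np.sin(a)],[np.sin(a),np.cos(a)]])
            lo,hi=np.percentile(Q,1,0),np.percentile(Q,99,0);A=np.array([[np.cos(a),-np.sin(a)],[np.sin(a),np.cos(a)]])
            print(n,len(P),'ctr',np.round(A@(lo+hi)/2*1000,1),'size',np.round((hi-lo)*1000,1),'z',np.round(np.median(P[:,2])*1000,1))
        else: print(n,len(P),cv2.minAreaRect((P[:,:2]*1000).astype(np.float32)),np.median(P[:,2]))
E
python3 - <<'E'
from h import *
segs('w0');
im,W=pts('wrist','w0');z=W[...,2]
# yaw from sleeve sides: for each y-bin the mid x
m=(z>.094)&(z<.105)&(abs(W[...,0]-.578)<.04)&(W[...,1]<-.1)&(W[...,1]>-.23)
P=W[m];ys=np.linspace(P[:,1].min()+.005,P[:,1].max()-.005,12);b=np.digitize(P[:,1],ys)
E_=[(np.percentile(P[b==i,0],2),np.percentile(P[b==i,0],98),P[b==i,1].mean()) for i in range(1,12) if (b==i).sum()>20];E_=np.array(E_);print(np.round(E_*1000,1))
k=np.polyfit(E_[:,2],E_[:,:2],1);print('yaw deg',-np.rad2deg(np.arctan(k[0])))
segs('w0',-np.rad2deg(np.arctan(k[0].mean())))
E
```

```text
plate 572 ((590.9712524414062, 28.66936683654785), (91.19436645507812, 25.208581924438477), 74.53163146972656) 0.08895383524830386
tab 297 ((501.2408447265625, 11.665034294128418), (12.342217445373535, 49.166805267333984), 1.0917989015579224) nan
sleeve 4355 ((576.8384399414062, -155.86492919921875), (126.40726470947266, 51.93611526489258), 68.08966064453125) nan
head 934 ((579.1868896484375, -73.68721008300781), (72.38192749023438, 39.71583938598633), 68.42179870605469) nan
base 10418 ((540.1948852539062, -36.21898651123047), (195.62631225585938, 192.2408905029297), 6.621212482452393) nan
[[ 564.7  602.6 -208.6]
 [ 564.1  601.9 -199.8]
 [ 564.1  601.6 -191. ]
 [ 563.   600.8 -182.2]
 [ 562.9  600.5 -173.5]
 [ 562.4  600.1 -164.7]
 [ 554.5  599.6 -155.7]
 [ 553.6  599.4 -147.2]
 [ 560.7  599.1 -138.4]
 [ 560.7  598.1 -129.6]
 [ 560.1  598.1 -120.8]]
yaw deg [4.3908035  2.90944931]
plate 572 ctr [592.1  26.5] size [33.8 81.4] z 89.0
tab 297 ctr [nan nan] size [nan nan] z nan
sleeve 4355 ctr [nan nan] size [nan nan] z nan
head 934 ctr [nan nan] size [nan nan] z nan
base 10418 ctr [nan nan] size [nan nan] z nan
```

```bash
cat > seg2.py <<'E'
from h import *
def run(tag,yaw=2.9,zs=None,yo=0.005):
    im,W=pts('wrist',tag);W=W.copy();W[np.isnan(W[...,0])]=9
    a=np.deg2rad(yaw);M=np.array([[np.cos(a),-np.sin(a)],[np.sin(a),np.cos(a)]])
    F=(W[...,:2]-[.573,yo])@M; z=W[...,2]
    def box(n,x0,x1,y0,y1,zl,zh,o=True):
        m=(F[...,0]>x0)&(F[...,0]<x1)&(F[...,1]>y0)&(F[...,1]<y1)&(z>zl)&(z<zh)
        if o:m=cv2.morphologyEx(m.astype(np.uint8),cv2.MORPH_OPEN,np.ones((2,2),np.uint8))>0
        if m.sum()<5:print(n,'none');return
        Q=F[m]*1000;lo,hi=np.percentile(Q,2,0),np.percentile(Q,98,0)
        print(n,m.sum(),'x',np.round([lo[0],hi[0]],1),'y',np.round([lo[1],hi[1]],1),'ctr',np.round((lo+hi)/2,1),'z',np.round(np.median(z[m])*1000,1),'world',np.round(M@((lo+hi)/2)+[573,yo*1000],1))
    box('tab',-.12,-.03,-.03,.03,.074,.092)
    box('plate',-.01,.05,-.04,.04,.08,.1)
    box('sleeve',-.05,.05,-.28,-.1,.094,.106)
    box('fixjaw',.0,.06,-.06,.06,.036,.048)
    box('jaw',-.12,-.02,-.06,.06,.036,.048)
    box('head',-.03,.03,-.116,-.05,.06,.1)
    box('neck-ish',-.03,.03,-.105,-.085,.06,.1)
    box('needle',-.06,.03,-.25,-.1,.1065,.118,False)
    box('clip',-.05,-.0195,-.25,-.1,.075,.1065,False)
    return im,W,F,z
if __name__=='__main__':
    import sys;run(sys.argv[1])
E
python3 seg2.py w0
```

```text
tab 293 x [-76.9 -65.7] y [-13.2  33. ] ctr [-71.3   9.9] z 80.6 world [501.3  11.3]
plate 572 x [ 3.9 28.1] y [-20.2  60.6] ctr [16.  20.2] z 89.0 world [587.9  26. ]
sleeve 4317 x [-23.3  17.6] y [-220.1 -117.6] ctr [  -2.9 -168.8] z 99.2 world [ 578.7 -163.8]
fixjaw 762 x [ 4.2 43.5] y [-36.9  40.4] ctr [23.9  1.8] z 41.2 world [596.7   8. ]
jaw 2457 x [-86. -22.] y [-30.9  53.9] ctr [-54.   11.5] z 41.0 world [518.5  13.7]
head 927 x [-13.9  14. ] y [-114.   -56.8] ctr [  0.1 -85.4] z 82.9 world [577.4 -80.3]
neck-ish 350 x [-9.2  7.2] y [-103.7  -84. ] ctr [ -1.  -93.8] z 82.5 world [576.7 -88.7]
needle 47 x [-26.5 -19.9] y [-164.6 -147.5] ctr [ -23.2 -156.1] z 107.1 world [ 557.7 -152. ]
clip 377 x [-30.  -19.5] y [-219.9 -122.2] ctr [ -24.8 -171. ] z 92.3 world [ 556.9 -167.1]
```

Run:
```python
from h import *
plan([.502,.003,.135],-87)
```

```text
n 3 p [ 0.5001 -0.0419  0.2713] yaw -87.21
[-0.0149, -0.0014, 0.0454, -0.0012],[-0.0149, -0.0014, 0.0454, -0.0012],[-0.0149, -0.0014, 0.0454, -0.0012],
```

Emit:
arm_command:
  moves:
    - [[-0.015,-0.0014,0.035,-0.001],[-0.015,-0.0014,0.035,-0.001],[-0.015,-0.0014,0.035,-0.001],[0,0,0.031,0],[0,0,0,0],[0,0,0,0]]
  hand: 0.05
  squeeze: 40

```text
time_s: 2.45
tcp_pos: [0.5027, 0.0031, 0.1363]
orientation: [2.278, -2.163, 0.001]
contact_force: [0.0, 0.1, 0.6]
gripper_width: 0.0498
grip_force: 0.0
```

```bash
python3 - <<'E'
from h import *
shot('wrist','w1')
plan([.502,.003,.067],-87)
E
python3 seg2.py w1
```

```text
n 2 p [0.5035 0.0033 0.1372] yaw -87.0
[0.0001, 0.0008, 0.0351, -0.0],[0.0001, 0.0008, 0.0351, -0.0],
tab 847 x [-78.1 -64.8] y [-13.2  57. ] ctr [-71.5  21.9] z 80.6 world [500.5  23.3]
plate 1676 x [ 3.5 38.6] y [-20.2  66.1] ctr [21.1 22.9] z 88.9 world [592.9  29. ]
sleeve 2305 x [-19.5  17.3] y [-136.5 -116.3] ctr [  -1.1 -126.4] z 98.9 world [ 578.3 -121.3]
fixjaw 1278 x [ 3.6 43.1] y [-37.6  17.6] ctr [ 23.4 -10. ] z 41.1 world [596.8  -3.8]
jaw 6292 x [-85.7 -21.7] y [-31.6  33.7] ctr [-53.7   1. ] z 41.0 world [519.3   3.3]
head 2655 x [-14.4  11.9] y [-114.6  -66.2] ctr [ -1.2 -90.4] z 82.8 world [576.3 -85.3]
neck-ish 1044 x [-9.7  9.8] y [-104.2  -84.8] ctr [  0.1 -94.5] z 82.4 world [577.8 -89.4]
needle none
clip 227 x [-20.2 -19.5] y [-138.1 -119.5] ctr [ -19.9 -128.8] z 86.9 world [ 559.7 -124.6]
```

View pics/w1.png

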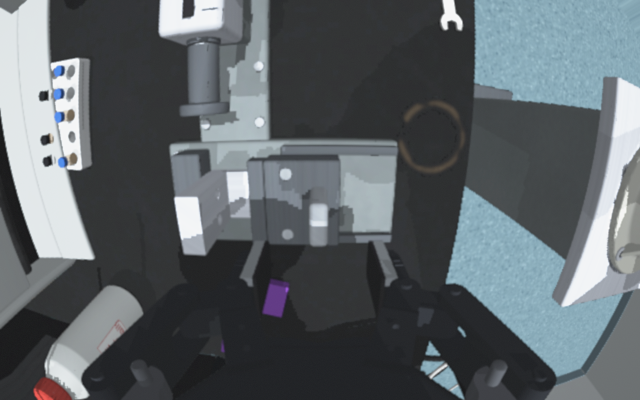

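The view shows the tab at (319,222), centred between the fingers at (255,270) and (383,270), with the bracket at (195,220) and the head at (204,80). I'll go down onto the tab and close.

Emit:
arm_command:
  moves:
    - [[0,0.0015,0.03,0],[0,0,0.025,0],[0,0,0.015,0],[0,0,0,0],[0,0,0,0]]

```text
time_s: 3.0
tcp_pos: [0.5024, 0.0038, 0.0672]
orientation: [-2.278, 2.16, -0.003]
contact_force: [-0.8, 0.3, 0.1]
gripper_width: 0.05
grip_force: 0.0
```

Emit:
arm_command:
  moves:
    - [[0,0,0,0],[0,0,0,0],[0,0,0,0],[0,0,0,0],[0,0,0,0]]
  hand: 0

```text
time_s: 3.5
tcp_pos: [0.502, 0.004, 0.0665]
orientation: [-2.279, 2.16, -0.003]
contact_force: [-1.2, -0.0, 6.3]
gripper_width: 0.0115
grip_force: 42.5
```

Emit:
arm_command:
  moves:
    - [[0,0.004,0,0],[0,0.005,0,0],[0,0.006,0,0],[0,0.006,0,0],[0,0.006,0,0],[0,0.005,0,0],[0,0.004,0,0],[0,0,0,0],[0,0,0,0]]

```text
time_s: 4.4
tcp_pos: [0.4657, 0.0022, 0.0665]
orientation: [-2.279, 2.16, -0.002]
contact_force: [-0.2, 0.7, 9.3]
gripper_width: 0.0111
grip_force: 43.0
```

Emit:
arm_command:
  moves:
    - [[0,0,0,0],[0,0,0,0],[0,0,0,0]]
  hand: 0.05

```text
time_s: 4.7
tcp_pos: [0.4643, 0.0019, 0.0648]
orientation: [2.278, -2.161, -0.002]
contact_force: [0.5, -0.3, 1.0]
gripper_width: 0.0502
grip_force: 0.0
```

Run:
```python
from h import *
s=arm.get_state();print(s['time_s'],s['tcp_pos'],s['gripper_width'],s['contact_force'])
```

```text
4.7 [0.46426915 0.00186022 0.06476067] 0.05021364813324526 [ 0.46102816 -0.31602281  0.96000564]
```

Emit:
arm_command:
  moves:
    - [[0,0,-0.03,0],[0,0,-0.04,0],[0,-0.03,-0.005,0],[0,-0.045,0,0],[0,-0.045,0,0],[0,0,0,0],[0,0,0,0],[0,0,0,0]]

```text
time_s: 5.5
tcp_pos: [0.5839, 0.0082, 0.1399]
orientation: [2.279, -2.161, -0.001]
contact_force: [0.6, -0.3, 0.4]
gripper_width: 0.0499
grip_force: 0.0
```

Run:
```python
from h import *
shot('wrist','w2');segs
plan([.5845,.005,.072],-87)
from seg2 import run
im,W,F,z=run('w2')
print(arm.get_state()['time_s'])
```

```text
n 2 p [0.5839 0.0083 0.1404] yaw -86.96
[0.0017, -0.0002, 0.0342, 0.0004],[0.0017, -0.0002, 0.0342, 0.0004],
tab 638 x [-169.  -100.9] y [-13.  56.] ctr [-135.    21.5] z 80.3 world [437.1  19.7]
plate 1707 x [ 0.1 19.4] y [-20.5  68.6] ctr [ 9.7 24. ] z 89.0 world [581.5  29.5]
sleeve 1947 x [-19.2  18.5] y [-130.4 -116.3] ctr [  -0.3 -123.3] z 98.7 world [ 578.9 -118.2]
fixjaw 3059 x [17.4 43.9] y [-36.9  39.7] ctr [30.7  1.4] z 41.1 world [603.5   7.9]
jaw 5437 x [-118.6  -54.6] y [-31.6  35. ] ctr [-86.6   1.7] z 40.9 world [486.4   2.3]
head 2858 x [-17.   12.7] y [-114.7  -68. ] ctr [ -2.2 -91.4] z 82.9 world [575.5 -86.3]
neck-ish 1119 x [-16.9   9.3] y [-104.1  -84.6] ctr [ -3.8 -94.4] z 82.6 world [574.  -89.4]
needle none
clip none
5.55
```

View pics/w2.png

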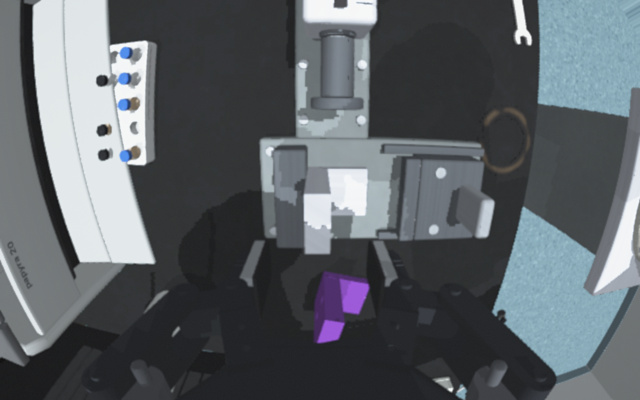

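The vise is open about 33 mm. The grey bracket's plate top at (317,222) is centred between the fingers at (258,265) and (380,265), with its foot at (348,190). The purple decoy at (340,305) is left alone.

Emit:
arm_command:
  moves:
    - [[0.002,0,0.025,0],[0,0,0.025,0],[0,0,0.018,0],[0,0,0,0],[0,0,0,0]]

```text
time_s: 6.05
tcp_pos: [0.5848, 0.0063, 0.0734]
orientation: [-2.28, 2.161, -0.001]
contact_force: [-0.4, 0.0, 1.0]
gripper_width: 0.0499
grip_force: 0.0
```

Emit:
arm_command:
  moves:
    - [[0,0,0,0],[0,0,0,0],[0,0,0,0],[0,0,0,0],[0,0,0,0]]
  hand: 0
  squeeze: 60

```text
time_s: 6.55
tcp_pos: [0.5853, 0.0065, 0.0737]
orientation: [-2.279, 2.161, -0.001]
contact_force: [-3.4, 0.1, 6.5]
gripper_width: 0.0153
grip_force: 59.0
```

Emit:
arm_command:
  moves:
    - [[0,0,-0.01,0],[0,0,-0.02,0],[0,0,-0.03,0],[0,0,-0.03,0],[0,0,0,0],[0,0,0,0]]

```text
time_s: 7.15
tcp_pos: [0.5852, 0.0066, 0.1629]
orientation: [-2.278, 2.161, -0.0]
contact_force: [-1.1, 0.5, -3.0]
gripper_width: 0.0156
grip_force: 58.9
```

Run:
```python
from h import *
im,d,s=shot('wrist','w3');print(s['time_s'],s['tcp_pos'],s['contact_force'])
im,W=pts('top','t0');z=W[...,2]
# tray floor/rim extents
b=(W[...,0]>.35)&(W[...,0]<.58)&(W[...,1]>.25)&(W[...,1]<.45)&(im.min(-1)>120)&(z>.013)&(z<.03)
P=W[b][:,:2]*1000;print(np.percentile(P,[1,99],axis=0),cv2.minAreaRect(P.astype(np.float32)))
```

```text
7.15 [0.58515183 0.00658169 0.16291334] [-1.10677862  0.47553859 -3.01960385]
[[382.47585516 277.48413847]
 [541.99294799 407.64749638]] ((462.22833251953125, 342.7461242675781), (159.9994354248047, 131.64479064941406), 0.04293673858046532)
```

View pics/w3.png

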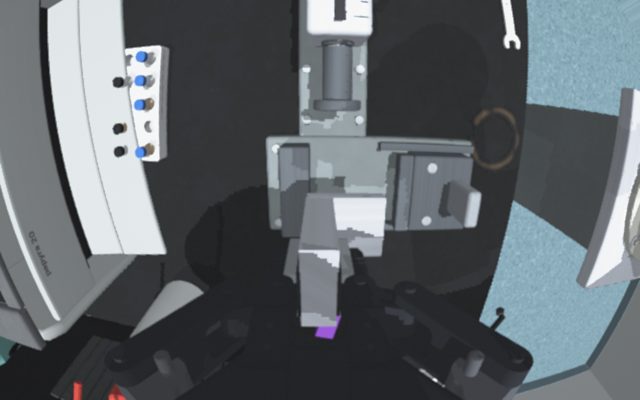

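The bracket is held upright between the fingers at (320,285) and clear of the vise. The tray centre is at world (0.462, 0.343).

Emit:
arm_command:
  moves:
    - [[0,0.02,0,0],[-0.002,0.03,0,0],[-0.003,0.035,0,0],[-0.01,0.02,0,0],[-0.025,0,0,0],[-0.035,-0.002,0,0],[-0.035,-0.002,0,0],[-0.035,-0.002,0,0],[-0.035,-0.002,0,0],[-0.035,-0.002,0,0]]

```text
time_s: 8.2
tcp_pos: [0.4777, 0.217, 0.1609]
orientation: [2.277, -2.16, -0.001]
contact_force: [0.6, -0.6, -2.1]
gripper_width: 0.0153
grip_force: 59.1
```

Emit:
arm_command:
  moves:
    - [[-0.035,-0.002,0,0],[-0.035,-0.002,0,0],[-0.03,-0.002,0,0],[-0.02,-0.002,0,0],[0,0,0,0],[0,0,0,0],[0,0,0,0],[0,0,0,0]]

```text
time_s: 9.0
tcp_pos: [0.4804, 0.3353, 0.1621]
orientation: [2.278, -2.162, 0.0]
contact_force: [0.5, -0.4, -1.1]
gripper_width: 0.0153
grip_force: 59.2
```

Run:
```python
from h import *
plan([.478,.343,.066],-88.5)
im,d,s=shot('wrist','w4');print(s['time_s'],s['joint_pos'])
im,W=pts('wrist','w4');z=W[...,2]
b=(W[...,0]>.3)&(W[...,0]<.6)&(W[...,1]>.22)&(W[...,1]<.45)&(im.min(-1)>120)&(z>.014)&(z<.03)
P=W[b][:,:2]*1000;print(np.percentile(P,[1,99],axis=0))
b=(W[...,0]>.4)&(W[...,0]<.56)&(W[...,1]>.3)&(W[...,1]<.45)&(z>.07)&(z<.13);P=W[b];print(np.percentile(P,[1,50,99],axis=0))
```

```text
n 3 p [0.4804 0.3353 0.1621] yaw -87.02
[-0.0026, 0.0006, 0.032, 0.0086],[-0.0026, 0.0007, 0.032, 0.0086],[-0.0026, 0.0007, 0.032, 0.0086],
9.0 [ 8.76123205e-01  3.65203528e-01  3.66435101e-02 -3.60254572e-05
 -1.24288089e+00 -8.24035860e-01]
[[385.00987737 277.0707223 ]
 [544.08319115 406.18614189]]
[[0.44062371 0.31229058 0.10484268]
 [0.45663657 0.32400477 0.11257939]
 [0.48803759 0.35061523 0.1285123 ]]
```

View pics/w4.png

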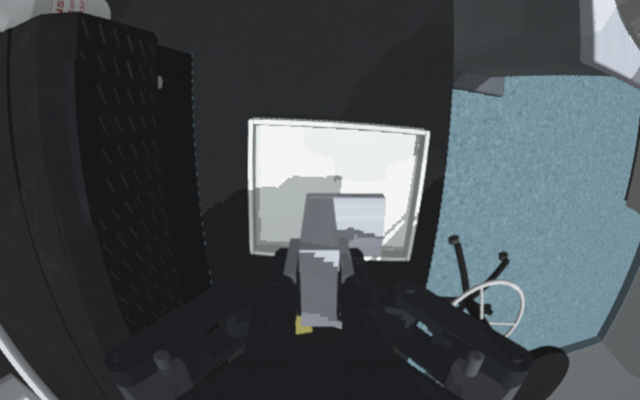

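The wrist view shows the tray with corners near (250,120), (428,130) and (410,260), and the bracket upright above it at (320,260). I'll lower it.

Emit:
arm_command:
  moves:
    - [[-0.004,0.001,0.03,0],[-0.004,0.001,0.03,0],[0,0,0.02,0],[0,0,0.012,0],[0,0,0.004,0],[0,0,0,0],[0,0,0,0]]

```text
time_s: 9.75
tcp_pos: [0.4787, 0.3446, 0.0676]
orientation: [-2.278, 2.16, -0.0]
contact_force: [0.9, -0.1, -1.6]
gripper_width: 0.015
grip_force: 59.1
```

Emit:
arm_command:
  moves:
    - [[0,0,0.001,0],[0,0,0.001,0],[0,0,0.001,0],[0,0,0,0],[0,0,0,0]]

```text
time_s: 10.25
tcp_pos: [0.478, 0.3442, 0.0633]
orientation: [-2.28, 2.162, -0.0]
contact_force: [-0.8, 0.7, -2.5]
gripper_width: 0.0153
grip_force: 59.1
```

Emit:
arm_command:
  moves:
    - [[0,0,0.001,0],[0,0,0.0005,0],[0,0,0,0],[0,0,0,0]]

```text
time_s: 10.65
tcp_pos: [0.4781, 0.3443, 0.0627]
orientation: [-2.279, 2.161, -0.0]
contact_force: [-3.9, -0.8, 4.6]
gripper_width: 0.0154
grip_force: 60.1
```

Contact. I'll release partway to 35 mm, keeping clear of the tray walls, and rise.

Emit:
arm_command:
  moves:
    - [[0,0,0,0],[0,0,0,0],[0,0,0,0],[0,0,0,0]]
  hand: 0.045

```text
time_s: 11.05
tcp_pos: [0.478, 0.3442, 0.0616]
orientation: [2.279, -2.162, 0.0]
contact_force: [0.5, -0.1, -0.2]
gripper_width: 0.0448
grip_force: 0.0
```

Emit:
arm_command:
  moves:
    - [[0,0,-0.015,0],[0,0,-0.03,0],[0,0,-0.04,0],[0,0,-0.03,0],[0,0,0,0],[0,0,0,0]]

```text
time_s: 11.65
tcp_pos: [0.478, 0.3444, 0.1772]
orientation: [-2.278, 2.161, 0.001]
contact_force: [-0.2, 0.1, -0.9]
gripper_width: 0.0449
grip_force: 0.0
```

Run:
```python
from h import *
im,d,s=shot('wrist','w5');print(s['time_s'],s['tcp_pos'],s['contact_force'])
im,W=pts('wrist','w5');z=W[...,2]
for zl,zh in((.072,.09),(.009,.0185)):
    b=(W[...,0]>.42)&(W[...,0]<.52)&(W[...,1]>.29)&(W[...,1]<.39)&(z>zl)&(z<zh);P=W[b];print(b.sum(),np.round(np.percentile(P,[3,50,97],axis=0),4).tolist())
plan([.545,-.05,.2],-87)
```

```text
11.65 [0.47801171 0.34444272 0.17722854] [-0.22254356  0.05399754 -0.92917961]
1110 [[0.4703, 0.3232, 0.0765], [0.4781, 0.3413, 0.0781], [0.486, 0.3618, 0.0792]]
1263 [[0.4395, 0.3222, 0.0115], [0.4538, 0.3394, 0.013], [0.4703, 0.3593, 0.0144]]
n 9 p [0.4776 0.344  0.176 ] yaw -86.98
[0.0441, -0.0052, -0.0027, 0.0],[0.0441, -0.0052, -0.0027, 0.0],[0.0441, -0.0052, -0.0027, 0.0],[0.0441, -0.0052, -0.0027, 0.0],[0.0441, -0.0052, -0.0027, 0.0],[0.0441, -0.0052, -0.0027, 0.0],[0.0441, -0.0052, -0.0027, 0.0],[0.0441, -0.0052, -0.0027, 0.0],[0.0441, -0.0052, -0.0027, 0.0],
```

Emit:
arm_command:
  moves:
    - [[0.0435,0.002,-0.0025,0],[0.0435,0.002,-0.0025,0],[0.0435,0.002,-0.0025,0],[0.0435,0.002,-0.0025,0],[0.0435,-0.0115,-0.0025,0],[0.0435,-0.0115,-0.0025,0],[0.0435,-0.0115,-0.0025,0],[0.0435,-0.0115,-0.0025,0],[0.0435,-0.0115,-0.0025,0],[0.0435,-0.0115,-0.0025,0]]

```text
time_s: 12.7
tcp_pos: [0.5615, -0.0888, 0.2002]
orientation: [2.278, -2.16, -0.003]
contact_force: [0.7, -0.6, 0.6]
gripper_width: 0.0451
grip_force: 0.0
```

Emit:
arm_command:
  moves:
    - [[0,0,0,0],[0,0,0,0],[0,0,0,0]]

```text
time_s: 13.0
tcp_pos: [0.5613, -0.0864, 0.2007]
orientation: [2.279, -2.161, -0.003]
contact_force: [-0.3, 0.2, -1.0]
gripper_width: 0.0447
grip_force: 0.0
```

Run:
```python
from h import *
im,d,s=shot('wrist','w6');print(s['time_s'],s['tcp_pos'],s['contact_force'])
from seg2 import run
im,W,F,z=run('w6')
m=(abs(F[...,0])<.05)&(F[...,1]<-.05)&(F[...,1]>-.25)&(z>.06)&(z<.13)
v,u=np.where(m);u0,u1,v0,v1=u.min()-8,u.max()+30,v.min()-8,v.max()+8;v0=max(v0,0)
print(u0,u1,v0,v1);f=min(790/(u1-u0),590/(v1-v0));c=cv2.resize(im[v0:v1,u0:u1,::-1],None,fx=f,fy=f,interpolation=3);print(f);cv2.imwrite('pics/c6.png',c)
```

```text
13.0 [ 0.5613479  -0.08638228  0.20071228] [-0.32284376  0.2112309  -0.99441984]
tab 155 x [-146.3  -55. ] y [-90.9  61.6] ctr [-100.7  -14.7] z 80.2 world [473.2 -14.7]
plate none
sleeve 8786 x [-21.6  18.5] y [-233.9 -118. ] ctr [  -1.5 -176. ] z 99.1 world [ 580.4 -170.8]
fixjaw 781 x [19.8 42. ] y [-38.4  71.1] ctr [30.9 16.4] z 40.8 world [603.   22.9]
jaw 1282 x [-120.   -38.7] y [-97.8  33.3] ctr [-79.3 -32.2] z 40.9 world [495.4 -31.2]
head 1424 x [-13.7  13. ] y [-111.1  -39.3] ctr [ -0.4 -75.2] z 82.8 world [576.5 -70.1]
neck-ish 565 x [-10.    8.8] y [-103.6  -74.4] ctr [ -0.6 -89. ] z 82.4 world [576.9 -84. ]
needle 265 x [-28.8   0.7] y [-224.5 -147.5] ctr [ -14. -186.] z 110.8 world [ 568.4 -181.5]
clip 281 x [-30.  -19.5] y [-165.8 -124.7] ctr [ -24.8 -145.2] z 99.5 world [ 555.6 -141.3]
260 369 0 230
2.5652173913043477
```

View pics/c6.png

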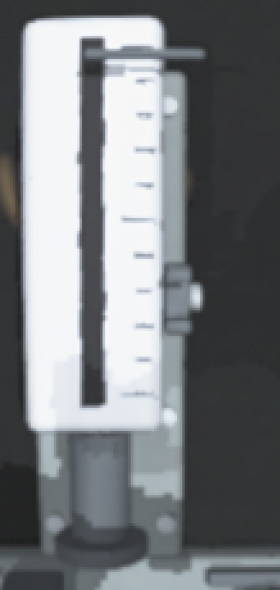

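The crop shows the needle at (150,53) pointing right (fixture -x), the clip at (180,298) with prongs at about (180,271) and (180,327), and the head neck at (100,480) with its flange at (100,545).

Run:
```python
from h import *
import io,contextlib
from seg2 import run
with contextlib.redirect_stdout(io.StringIO()): im,W,F,z=run('w6')
F=F*1000;z=z*1000
m=(F[...,0]>-45)&(F[...,0]<-22)&(F[...,1]<-195)&(z>106)&(z<118);print('needle',m.sum(),np.percentile(F[m],[5,50,95],axis=0),np.median(z[m]))
m=(F[...,0]>-45)&(F[...,0]<-20)&(F[...,1]>-185)&(F[...,1]<-125)&(z>86)&(z<118)
h,e=np.histogram(F[m][:,1],np.arange(-175,-125,2))
for i in range(len(h)):
    q=m&(F[...,1]>=e[i])&(F[...,1]<e[i+1])
    if h[i]: print(e[i],h[i],'x',np.percentile(F[q][:,0],[5,95]).round(1),'z med/max',np.median(z[q]).round(1),np.percentile(z[q],95).round(1))
# head y profile
for y in range(-118,-50,3):
    q=(abs(F[...,0])<25)&(F[...,1]>=y)&(F[...,1]<y+3)&(z>62)&(z<100)
    if q.sum()>3: print(y,q.sum(),F[q][:,0].min().round(1),F[q][:,0].max().round(1),np.percentile(z[q],90).round(1))
# clip by colour ray-cast onto z=109 : print gray column
u0,f=260,2.565
col=int(u0+178/f);print(col,[int(x) for x in im[95:135,col].mean(-1)],[int(x) for x in im[95:135,col+2].mean(-1)])
```

```text
needle 46 [[ -29.44689916 -224.44398852]
 [ -25.67251189 -223.14643342]
 [ -22.31325091 -222.08297087]] 111.34302138928533
-167 16 x [-25.9 -20.6] z med/max 98.3 101.1
-165 30 x [-26.1 -20.1] z med/max 106.8 107.8
-163 29 x [-26.1 -20.3] z med/max 106.9 107.9
-161 28 x [-29.8 -20.1] z med/max 99.5 101.0
-159 38 x [-29.4 -20.1] z med/max 99.5 101.1
-157 41 x [-30.  -20.1] z med/max 99.5 101.3
-155 41 x [-30.  -20.1] z med/max 99.8 101.2
-153 21 x [-26.6 -20.1] z med/max 100.1 100.9
-151 40 x [-26.3 -20.1] z med/max 106.0 107.3
-149 29 x [-26.3 -20.4] z med/max 107.2 107.8
-147 9 x [-25.6 -20.4] z med/max 99.6 100.8
-118 85 -17.4 17.9 98.3
-115 25 -7.1 6.6 83.8
-112 80 -8.6 9.3 84.0
-109 88 -8.6 9.5 84.1
-106 82 -8.6 9.5 84.4
-103 83 -8.5 9.6 84.0
-100 81 -9.3 9.9 84.0
-97 85 -10.1 9.9 84.0
-94 88 -10.1 10.1 84.1
-91 84 -10.1 10.2 84.0
-88 92 -10.1 10.3 84.1
-85 83 -10.1 10.4 83.8
-82 82 -10.0 10.5 84.0
-79 205 -15.2 15.9 87.7
-76 155 -15.2 15.5 90.0
-73 102 -15.2 15.6 89.9
-70 11 -13.5 13.6 88.8
329 [156, 156, 156, 156, 156, 157, 151, 121, 105, 113, 127, 139, 137, 129, 114, 96, 97, 121, 138, 140, 138, 139, 140, 140, 141, 140, 135, 126, 110, 95, 123, 137, 135, 126, 112, 118, 149, 156, 155, 155] [124, 124, 124, 125, 125, 126, 120, 101, 100, 113, 127, 139, 140, 133, 124, 129, 134, 139, 142, 142, 141, 139, 138, 139, 139, 138, 134, 125, 111, 96, 124, 138, 138, 130, 112, 95, 104, 108, 107, 107]
```

The gap middle is at fixture y = -156.5 and the needle at -223.1, so the rod needs pulling out about 66.6 mm. The neck centre is at about world (0.578, -0.092, 0.075).

Emit:
arm_command:
  moves:
    - [[0.0055,-0.0165,0.02,0],[0,0,0.035,0],[0,0,0.035,0],[0,0,0.025,0],[0,0,0.01,0],[0,0,0,0],[0,0,0,0]]
  hand: 0.05

```text
time_s: 13.75
tcp_pos: [0.5796, -0.0912, 0.0782]
orientation: [-2.28, 2.16, -0.003]
contact_force: [0.0, 0.2, -0.9]
gripper_width: 0.0501
grip_force: 0.0
```

Emit:
arm_command:
  moves:
    - [[0,0,0,0],[0,0,0,0],[0,0,0,0],[0,0,0,0],[0,0,0,0]]
  hand: 0
  squeeze: 80

```text
time_s: 14.25
tcp_pos: [0.5782, -0.0917, 0.0784]
orientation: [2.279, -2.162, -0.0]
contact_force: [-5.0, 1.0, 7.8]
gripper_width: 0.0175
grip_force: 77.9
```

Emit:
arm_command:
  moves:
    - [[-0.005,0,0,0],[-0.008,0,0,0],[-0.01,0,0,0],[-0.01,0,0,0],[-0.01,0,0,0],[-0.01,0,0,0],[-0.007,0,0,0],[-0.004,0,0,0],[0,0,0,0],[0,0,0,0]]

```text
time_s: 15.25
tcp_pos: [0.575, -0.0298, 0.0784]
orientation: [2.278, -2.16, 0.003]
contact_force: [-3.7, -7.2, 5.7]
gripper_width: 0.0177
grip_force: 78.0
```

```bash
cat > nd.py <<'E'
from h import *
import io,contextlib,sys
from seg2 import run
im,d,s=shot('wrist',sys.argv[1]);print(s['time_s'],s['tcp_pos'],s['contact_force'],s['gripper_width'])
with contextlib.redirect_stdout(io.StringIO()): im,W,F,z=run(sys.argv[1])
F=F*1000;z=z*1000
m=(F[...,0]>-45)&(F[...,0]<-5)&(F[...,1]<-125)&(F[...,1]>-235)&(z>108.7)&(z<118);print('needle',m.sum(),np.percentile(F[m],[5,50,95],axis=0).round(1).tolist(),np.median(z[m]))
m=(F[...,0]>-45)&(F[...,0]<-20)&(F[...,1]>-185)&(F[...,1]<-125)&(z>104.5)&(z<108.7)
y=F[m][:,1];print(np.histogram(y,np.arange(-175,-135,1)))
m=(F[...,0]>-45)&(F[...,0]<20)&(F[...,1]>-235)&(F[...,1]<-120)&(z>85)
v,u=np.where(m);u0,u1,v0,v1=u.min()-5,u.max()+25,max(v.min()-5,0),v.max()+5
f=min(790/(u1-u0),590/(v1-v0));cv2.imwrite(f'pics/c_{sys.argv[1]}.png',cv2.resize(im[v0:v1,u0:u1,::-1],None,fx=f,fy=f,interpolation=3));print(u0,v0,f)
E
python3 nd.py w7
```

```text
15.25 [ 0.57497967 -0.02975481  0.07841815] [-3.70896871 -7.22648588  5.74815464] 0.01773016829759685Traceback (most recent call last):
  File "nd.py", line 7, in <module>
    m=(F[...,0]>-45)&(F[...,0]<-5)&(F[...,1]<-125)&(F[...,1]>-235)&(z>108.7)&(z<118);print('needle',m.sum(),np.percentile(F[m],[5,50,95],axis=0).round(1).tolist(),np.median(z[m]))
                                                                                                            ~~~~~~~~~~~~~^^^^^^^^^^^^^^^^^^^^^^^
    return _quantile_unchecked(
        a, q, axis, out, overwrite_input, method, keepdims, weights)
    return _ureduce(a,
                    func=_quantile_ureduce_func,
    ...<5 lines>...
                    overwrite_input=overwrite_input,
                    method=method)
    r = func(a, **kwargs)
    result = _quantile(arr,
                       quantiles=q,
    ...<2 lines>...
                       out=out,
                       weights=wgt)
    slices_having_nans = np.isnan(arr[-1, ...])
                                  ~~~^^^^^^^^^
IndexError: index -1 is out of bounds for axis 0 with size 0
```

Emit:
arm_command:
  moves:
    - [[-0.002,0,0,0],[-0.0025,0,0,0],[0,0,0,0],[0,0,0,0],[0,0,0,0]]

```text
time_s: 15.8
tcp_pos: [0.5748, -0.0255, 0.0784]
orientation: [2.278, -2.16, 0.004]
contact_force: [-2.9, -8.0, 4.7]
gripper_width: 0.0178
grip_force: 78.0
```

Run:
```python
from h import *
s=arm.get_state();print(s['time_s'],s['tcp_pos'],s['contact_force'])
a=np.deg2rad(2.9);M=np.array([[np.cos(a),-np.sin(a)],[np.sin(a),np.cos(a)]])
o=[]
for n,t in(('top','t1'),('scene','s1')):
    im,d,_=shot(n,t);c=arm.calibration(n);K,T=c['intrinsics'],c['extrinsics'];Ti=np.linalg.inv(T)
    def pr(x,y,z):
        w=M@np.array([x,y])+[573,5];p=Ti@np.array([w[0]/1e3,w[1]/1e3,z/1e3,1]);q=K@p[:3];return q[:2]/q[2]
    for nm,p in dict(gap=(-25,-156.5,109),n0=(-25,-223.1,111)).items():print(n,nm,pr(*p).round(1))
    u,v=pr(-20,-156.5,109).round().astype(int)
    w,h=(32,36)
    cr=im[v-h:v+h,u-w:u+w,::-1];o.append(cv2.resize(cr,None,fx=6,fy=6,interpolation=3))
    im0,W=pts(n,t);W=W.copy();W[np.isnan(W[...,0])]=9;F=(W[...,:2]-[.573,.005])@M*1000;z=W[...,2]*1000
    m=(F[...,0]>-50)&(F[...,0]<-18)&(F[...,1]>-235)&(F[...,1]<-125)&(z>104)&(z<116);print(m.sum(),np.c_[F[m],z[m]].round(1).tolist()[:40])
cv2.imwrite('pics/c8.png',np.hstack(o))
```

```text
15.8 [ 0.57475466 -0.02547199  0.07839276] [-2.89257733 -7.96171447  4.69004434]
top gap [372.6 215.8]
top n0 [397.5 214. ]
18 [[-20.3, -154.9, 112.2], [-20.5, -157.6, 112.0], [-22.2, -147.0, 108.3], [-22.8, -154.9, 109.2], [-23.2, -157.3, 112.0], [-23.2, -160.3, 108.9], [-23.3, -163.1, 107.9], [-24.9, -146.8, 107.8], [-25.0, -149.6, 106.9], [-26.0, -156.9, 114.4], [-25.8, -160.2, 107.9], [-26.0, -162.9, 107.9], [-27.5, -146.6, 107.1], [-27.8, -149.2, 108.1], [-28.6, -156.9, 111.9], [-28.4, -160.2, 106.3], [-28.6, -162.8, 107.0], [-31.3, -156.6, 112.9]]
scene gap [353.6 192.7]
scene n0 [369.9 185.9]
0 []
```

View pics/c8.png

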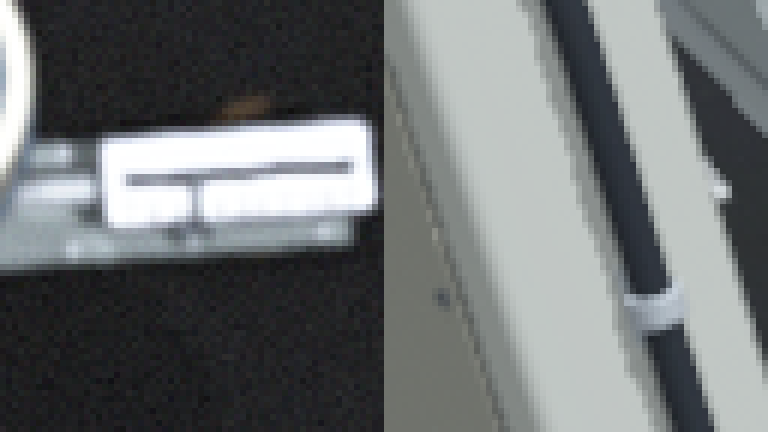

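The left half (top view) shows the needle at (195,205) running down to the clip at (190,232), between its prongs. The right half (scene view) is blocked by the arm. Depth puts the needle at fixture y of about -156.6. The prong middle reads -155 from the top camera and -156.5 from the wrist. I'll nudge 0.5 mm out and hold.

Emit:
arm_command:
  moves:
    - [[-0.0005,0,0,0],[0,0,0,0],[0,0,0,0],[0,0,0,0]]

```text
time_s: 16.3
tcp_pos: [0.5748, -0.0251, 0.0784]
orientation: [2.278, -2.16, 0.004]
contact_force: [-3.2, -7.3, 5.2]
gripper_width: 0.0175
grip_force: 78.0
```

Run:
```python
from h import *
a=np.deg2rad(2.9);M=np.array([[np.cos(a),-np.sin(a)],[np.sin(a),np.cos(a)]])
N=[];A=[];B=[]
for i in range(4):
    shot('top','t2');im,W=pts('top','t2');W=W.copy();W[np.isnan(W[...,0])]=9;F=(W[...,:2]-[.573,.005])@M*1000;z=W[...,2]*1000
    m=(F[...,0]>-30)&(F[...,0]<-20)&(F[...,1]>-170)&(F[...,1]<-140)&(z>104)&(z<116);y=F[m][:,1]
    N+=list(y[(y>-159)&(y<-152)]);A+=list(y[y<-159]);B+=list(y[y>-152])
print([np.mean(q).round(2) for q in(N,A,B)],(np.mean(A)+np.mean(B))/2)
b=(W[...,0]>.42)&(W[...,0]<.52)&(W[...,1]>.29)&(W[...,1]<.39)&(z>70)&(z<90);print('bracket top in tray',b.sum(),np.median(W[b],0))
s=arm.get_state();print(s['time_s'],s['tcp_pos'],s['contact_force'],s['grip_force'])
```

```text
[np.float64(-155.99), np.float64(-161.7), np.float64(-147.93)] -154.81382090606954
bracket top in tray 90 [0.47536574 0.34243521 0.07825507]
16.5 [ 0.57474356 -0.02509496  0.07844007] [-2.8187205  -8.04258482  5.42431769] 77.99107074737549
```

```bash
python3 -c "
from plant import arm
print(arm.sign_off())"
```

```text
the job is handed in; nothing more can be done
None
```

I handed the job in at 16.5 s: the vise is open about 33 mm, the bracket stands on its foot in the white tray, and the arm is holding the rod with its needle within about 1 mm of the middle of the clip gap; the sign-off call returned no verdict.

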